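# Tray up the round cheeses by size

## Robot

A 7-joint arm with a two-finger parallel gripper is mounted at the origin on the work surface. World frame = base frame: x ahead of the robot, y to its left, z up, the work surface at z = 0. Lengths are in m, angles in rad, forces in N, time in s.
With the tool pointing down it reaches from about 0.4 to 0.85 m from the base axis. Payload 10.4 kg.
Tool frame: the origin (TCP) lies midway between the tips of the shut fingers; the grasp point (between the pads) lies 19 mm behind it; y points along the fingers, x is the direction in which the jaws open and shut, and the axes are right-handed (so a half turn about y gives the same grasp; the last joint's range is limited). The gripper opens to 87 mm and grips with 3 to 60 N. Pads are 19 mm wide; open, the fingers measure 117 mm over their backs; the gripper's body (75 mm by 190 mm) begins 51 mm behind the grasp point.
Start: joints at [1.227, 0.332, -0.065, 1.46, 0.022, 1.35, -0.088], TCP at [0.197, -0.593, 0.223] pointing down, gripper open.
Joint ranges: [-2.6, 2.6], [-0.5, 2.12], [-1.47, 1.34], [0.16, 2.42], [-1.27, 4.41], [0.06, 2.06], [-2.6, 2.6]. Speed limits (rad/s): [2.22, 2.22, 2.79, 2.79, 3.14, 3.14, 3.14].

## Interface

Orientations are given as a unit quaternion [x, y, z, w].
In Python, from bench import * gives the robot as it stands.
- The arm moves only by the tool jog_arm, never from a script. Its argument "commands" is a list of rows, each an object with "translation": the shift along the world's x, y, z in mm, a list of three; "twist": the turn about the world's z in rad. A call has 1 to 20 rows; each row shifts and turns the commanded pose from where the row before left it; what a row does not reach is not made up. A row lasts 1/10 s, in which the tool goes at most 50 mm and 8.59 degrees, less where a joint would pass 70% of its speed; a pose out of reach is approached as far as the arm can. A call is refused whole if a number of a shift passes 50 or a number of a turn 0.15, either way. A call with a gripper value outside its range is refused whole. "grip" is the closure, from 0 (fully open) to 1 (shut), set as the call begins (left out, the last holds). The fingers move at their own pace and stop on an object; "grip_force" is the grip in N (left out, the last holds). Time passes only in rows, so rows that do not move let the fingers close. It gives the time, the measured TCP pose, the force and the opening at its end, in the units of the state.
- read_state(): the state, without advancing time (a new reading comes with each control period).
- camera(name): name is "scene" or "side" or "wrist"; returns a dict with "img" (400x640x3 uint8, red, green, blue), "fx", "fy", "cx", "cy" (pixels), "cam_to_world" (4x4, takes a point from camera to world coordinates). Camera axes: x right, y down, z forward; pixel columns grow to the right and rows downward; lengths in m; the calibration is good to about 2 mm. A picture is of the moment at which its call begins. There is no depth.
- close_job(): hands the job in, once; it reports no verdict.
The state is a dict: "time": time; "joint_positions": joint angles; "joint_vel": joint speeds; "joint_torque": joint torques, N m; "ee_pos": TCP position; "eef_rot": TCP orientation; "ft_force": force on the tool from outside, world axes, zero at the start; "torque": the same for the moment, N m; "width": finger opening in m.
Only numpy, scipy, OpenCV 4.12 (cv2) and the standard library are available. Lean on these libraries where they do the work, as an engineer would, in place of code of your own. Each camera call takes 0.05 s, during which the arm holds its last target.

## Task

Pack the four round cheeses for dispatch: set each one upright, flat on the floor of the cream tray of its size, the smallest cheese in the smallest tray and so on up to the largest in the largest. Put them down without dropping or tipping them, and leave the square and the oblong cheese where they stand.

Things in the scene. Friction and masses are not known exactly. Their poses are not given: they have to be found in the camera images.
- wheel_small: the smallest of the four round cheeses: an upright short cylinder of straw-brown rind with fine ridges round its side and brown flecks on top, 34 mm in diameter, 46 mm high, 35 to 55 g, standing loose on the counter. Origin: centre of its underside; z up its axis
- wheel_medium: the second smallest of the four round cheeses: an upright short cylinder of straw-brown rind with fine ridges round its side and brown flecks on top, 45 mm in diameter, 46 mm high, 61 to 96 g, standing loose on the counter. Origin: centre of its underside; z up its axis
- wheel_large: the second largest of the four round cheeses: an upright short cylinder of straw-brown rind with fine ridges round its side and brown flecks on top, 56 mm in diameter, 46 mm high, 95 to 149 g, standing loose on the counter. Origin: centre of its underside; z up its axis
- wheel_largest: the largest of the four round cheeses: an upright short cylinder of straw-brown rind with fine ridges round its side and brown flecks on top, 67 mm in diameter, 46 mm high, 136 to 213 g, standing loose on the counter. Origin: centre of its underside; z up its axis
- tray_small: the smallest of the four cream plastic trays, the one for the smallest round cheese: square, open on top, 58 mm square outside, 52 mm inside, walls 3 mm thick and 12 mm high in all, floor 3 mm thick (its upper face 3 mm above the counter). Fixed to the counter. Origin: centre of its underside on the counter; x and y along its sides
- tray_medium: the second smallest of the four cream plastic trays, the one for the second smallest round cheese: square, open on top, 69 mm square outside, 63 mm inside, walls 3 mm thick and 12 mm high in all, floor 3 mm thick (its upper face 3 mm above the counter). Fixed to the counter. Origin: centre of its underside on the counter; x and y along its sides
- tray_large: the second largest of the four cream plastic trays, the one for the second largest round cheese: square, open on top, 80 mm square outside, 74 mm inside, walls 3 mm thick and 12 mm high in all, floor 3 mm thick (its upper face 3 mm above the counter). Fixed to the counter. Origin: centre of its underside on the counter; x and y along its sides
- tray_largest: the largest of the four cream plastic trays, the one for the largest round cheese: square, open on top, 91 mm square outside, 85 mm inside, walls 3 mm thick and 12 mm high in all, floor 3 mm thick (its upper face 3 mm above the counter). Fixed to the counter. Origin: centre of its underside on the counter; x and y along its sides
- square_cheese: a square cheese of the same rind, 58 x 58 mm, 46 mm high, 130 to 200 g, loose; it stays where it is. Origin: centre of its underside; x and y along its sides
- oblong_cheese: an oblong cheese of the same rind, 80 mm long (its x) by 48 mm wide (its y), 46 mm high, 130 to 200 g, loose; it stays where it is. Origin: centre of its underside
Things that resemble listed ones, but are neither listed nor needed, are in the scene too. What is shaped like the wheel_largest but blue or purple is not meant.

How it is judged:
By the outcome, as a careful person would: the job done as asked, in the order asked, and still so for the second after the job is handed in, with the robot touching nothing.
It also fails if it takes over 112 s, if anything falls off the work surface, if the arm or the gripper's body presses on something with over 40 N, if the wrist force passes 120 N, or if a joint passes its speed limit or range.

## Working session

There is one attempt and no reset: what is moved stays moved. The work goes in short steps, Python scripts to look and compute and a tool call to move; the robot and the scene stay as the last step left them, time stands still between calls to the robot, and variables do not carry over. Pictures are saved under pics/ and viewed, and the job is handed in when it is done.

Besides the shell and the picture viewer there is one more tool, called after "Call:" in YAML: its name, and indented under it one key for each argument. jog_arm: Moves the arm, as the interface text tells. Its arguments: {"type":"object","properties":{"commands":{"type":"array"},"grip":{"type":"number"},"grip_force":{"type":"number"}},"required":["commands"]}

```bash
mkdir -p pics; python3 - <<'E'
from bench import *
import cv2,numpy as np
for n in ["scene","side","wrist"]:
    c=camera(n); cv2.imwrite(f"pics/{n}0.png",c["img"][:,:,::-1]); print(n,c["fx"],c["cx"],c["cy"],np.round(c["cam_to_world"],3).tolist())
s=read_state(); print(s["time"],s["ee_pos"],s["eef_rot"],s["width"])
E
```

```text
scene 374.21948919962875 324.0548882646767 198.3190137795758 [[0.617, 0.589, -0.522, 1.012], [0.787, -0.458, 0.413, -0.389], [0.004, -0.666, -0.746, 0.703], [0.0, 0.0, 0.0, 1.0]]
side 366.4615586584515 323.2978049712302 202.01810943781257 [[-0.822, -0.428, 0.376, 0.16], [-0.57, 0.596, -0.566, 0.6], [0.018, -0.679, -0.734, 0.818], [0.0, 0.0, 0.0, 1.0]]
wrist 316.386110375581 315.94444465284045 196.9778408130117 [[0.315, -0.91, -0.271, 0.271], [-0.949, -0.302, -0.088, -0.569], [-0.002, 0.285, -0.959, 0.384], [0.0, 0.0, 0.0, 1.0]]
0.15 [ 0.19697932 -0.592852    0.22195479] [-0.57323069  0.41402913 -0.41342451  0.57364329] 0.08717339452280301
```

View pics/scene0.png

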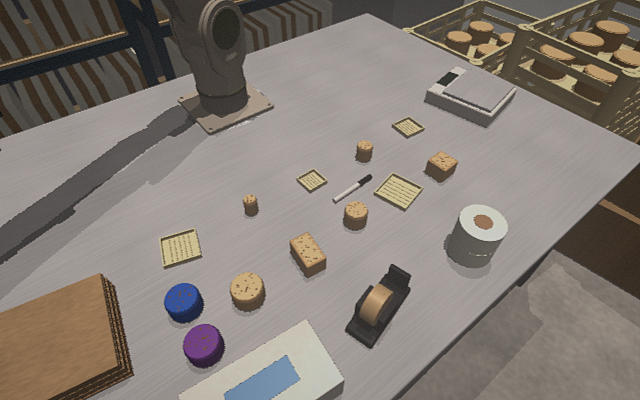

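View pics/side0.png

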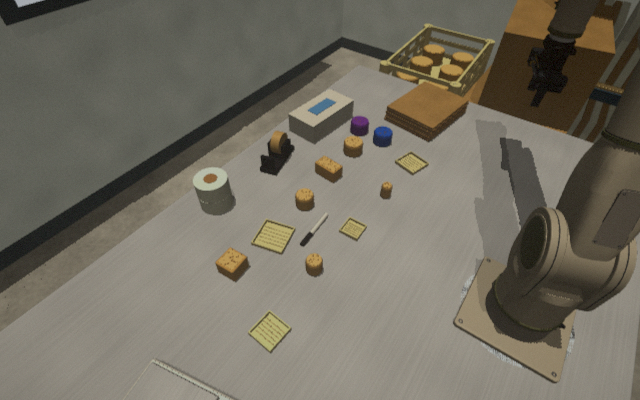

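View pics/wrist0.png

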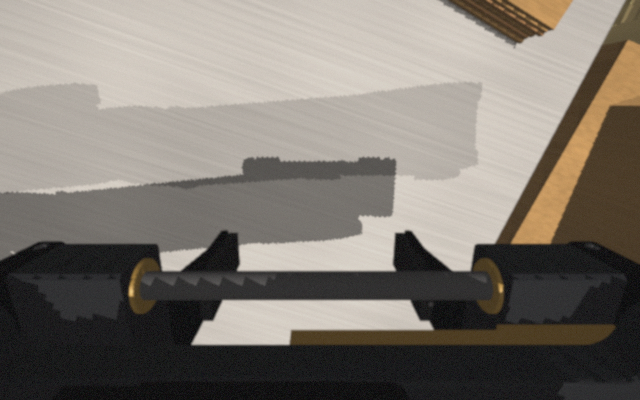

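```bash
cat > h.py <<'E'
from bench import *
import cv2,numpy as np
def ray(c,u,v,z):
    T=np.array(c["cam_to_world"]); d=np.stack([(np.asarray(u,float)-c["cx"])/c["fx"],(np.asarray(v,float)-c["cy"])/c["fy"],np.ones(np.shape(u))],-1)@T[:3,:3].T
    return T[:3,3]+d*((z-T[2,3])/d[...,2])[...,None]
def rind(img):
    h=cv2.cvtColor(img,cv2.COLOR_RGB2HSV); return h
E
python3 - <<'E'
from h import *
for n in ["scene","side"]:
    c=camera(n);h=rind(c["img"])
    pts=dict(scene=[(250,198),(250,207),(364,143),(355,208),(247,280),(247,300),(312,181),(181,248),(183,300),(200,140),(420,230),(350,190),(441,158)],side=[(353,140),(353,150),(304,192),(304,202),(270,331),(280,240),(411,163),(300,100)])[n]
    for p in pts: print(n,p,h[p[1],p[0]],c["img"][p[1],p[0]])
    x0,y0,x1,y1=dict(scene=(150,110,470,370),side=(200,110,440,360))[n]
    cr=c["img"][y0:y1,x0:x1,::-1]; s=min(800/cr.shape[1],600/cr.shape[0])
    cv2.imwrite(f"pics/{n}_z.png",cv2.resize(cr,None,fx=s,fy=s,interpolation=cv2.INTER_CUBIC))
E
```

```text
scene (250, 198) [ 18 100 203] [203 172 123]
scene (250, 207) [11 72 85] [85 70 61]
scene (364, 143) [ 18 103 200] [200 167 119]
scene (355, 208) [ 18  98 200] [200 169 123]
scene (247, 280) [ 19  96 201] [201 172 125]
scene (247, 300) [ 14 111 124] [124  96  70]
scene (312, 181) [ 20  84 179] [179 160 120]
scene (181, 248) [ 22  80 195] [195 179 134]
scene (183, 300) [114 139 149] [ 68  83 149]
scene (200, 140) [  8  14 141] [141 135 133]
scene (420, 230) [  8  17 169] [169 161 158]
scene (350, 190) [ 13  32 182] [182 169 159]
scene (441, 158) [ 15 113 149] [149 117  83]
side (353, 140) [ 18 147 166] [166 129  70]
side (353, 150) [ 19 124  72] [72 59 37]
side (304, 192) [ 18 138 183] [183 145  84]
side (304, 202) [ 18 137  91] [91 71 42]
side (270, 331) [ 23 110 155] [155 140  88]
side (280, 240) [ 25 100 184] [184 172 112]
side (411, 163) [ 24 107 160] [160 146  93]
side (300, 100) [ 19  48 117] [117 109  95]
```

View pics/scene_z.png

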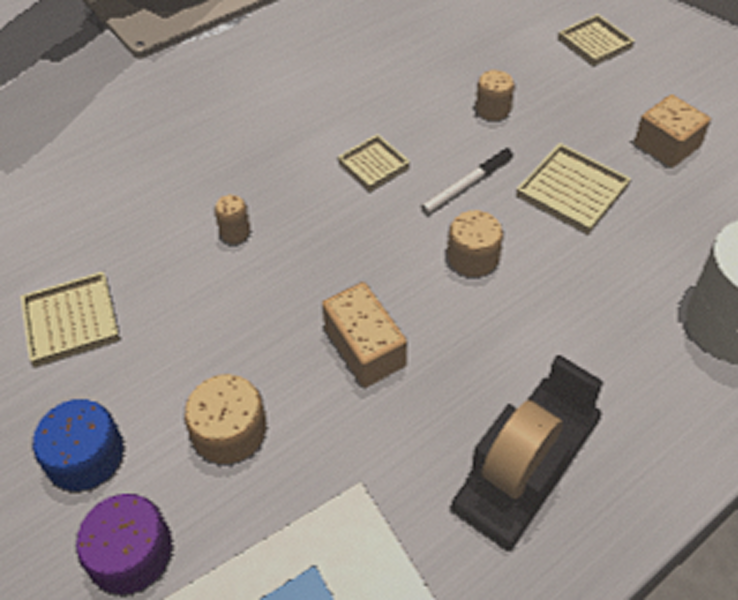

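View pics/side_z.png

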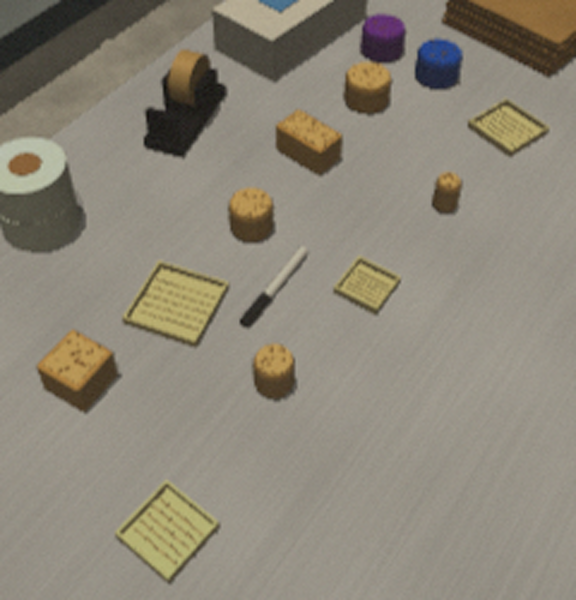

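```bash
cat > meas.py <<'E'
from h import *
seeds=dict(scene=dict(ws=(250,205),wm=(364,151),wl=(355,214),wL=(247,290),tA=(312,181),tB=(408,127),tC=(399,191),tD=(181,248),sq=(441,165),ob=(308,255)),
 side=dict(ws=(386,190),wm=(314,265),wl=(304,199),wL=(353,146),tA=(353,229),tB=(270,331),tC=(273,236),tD=(411,163),sq=(232,263),ob=(329,168)))
def blob(c,m,p):
    n,l,st,ct=cv2.connectedComponentsWithStats(m)
    k=l[p[1]-3:p[1]+4,p[0]-3:p[0]+4].ravel(); k=np.bincount(k[k>0]).argmax()
    mm=(l==k).astype(np.uint8); cs,_=cv2.findContours(mm,cv2.RETR_EXTERNAL,cv2.CHAIN_APPROX_NONE)
    return max(cs,key=cv2.contourArea)[:,0,:]
def mask(c,th):
    h=cv2.cvtColor(c["img"],cv2.COLOR_RGB2HSV)
    m=((h[...,1]>th)&(h[...,0]>7)&(h[...,0]<30)).astype(np.uint8)
    return cv2.morphologyEx(m,cv2.MORPH_CLOSE,np.ones((3,3),np.uint8))
def wheel(c,ct,H=.046,z0=0):
    C=np.array(c["cam_to_world"])[:2,3]; hull=cv2.convexHull(ct)[:,0,:].astype(float)
    P0=ray(c,hull[:,0],hull[:,1],z0)[:,:2];P1=ray(c,hull[:,0],hull[:,1],z0+H)[:,:2]
    g=P0.mean(0)
    for _ in range(3):
        d=(g-C)/np.linalg.norm(g-C); n=np.array([-d[1],d[0]])
        far=((P1-C)@d).max(); near=((P0-C)@d).min()
        # lateral: bearing angles
        a=np.arctan2((P0-C)@n,(P0-C)@d); r=np.linalg.norm(g-C)
        am=(a.max()+a.min())/2; 
        dc=(far+near)/2
        g=C+dc*d+dc*np.tan(am)*n
    return g,far-near,dc*(a.max()-a.min())
E
python3 - <<'E'
from meas import *
for n in ["scene","side"]:
    c=camera(n)
    m=mask(c,dict(scene=50,side=85)[n]); cv2.imwrite(f"pics/m_{n}.png",m*255)
    for k,p in seeds[n].items():
        ct=blob(c,m,p)
        if k[0]=='w':
            g,a,b=wheel(c,ct); print(n,k,np.round(g*1000),round(a*1000),round(b*1000),cv2.contourArea(ct))
        else:
            H=.012 if k[0]=='t' else .023
            P=ray(c,ct[:,0],ct[:,1],H)[:,:2]*1000
            r=cv2.minAreaRect(P.astype(np.float32)); print(n,k,np.round(r[0]),np.round(r[1]),round(r[2]))
E
```

```text
scene ws [ 443. -164.] 27 31 223.0
scene wm [464. 183.] 36 42 268.5
scene wl [622.  13.] 49 53 524.5
scene wL [ 637. -286.] 60 66 1024.5
scene tA [456.   8.] [65. 63.] 1
scene tB [454. 370.] [78. 77.] 86
scene tC [620. 158.] [ 93. 100.] 14
scene tD [ 445. -348.] [81. 88.] 74
scene sq [633. 303.] [ 76. 102.] 4
scene ob [ 639. -139.] [ 59. 103.] 83
side ws [ 441. -166.] 23 29 126.5
side wm [465. 180.] 36 39 281.5
side wl [620.  11.] 47 53 312.0
side wL [ 635. -288.] 56 62 315.0
side tA [450.  13.] [58. 62.] 1
side tB [447. 374.] [69. 70.] 86
side tC [614. 163.] [92. 94.] 14
side tD [ 437. -341.] [85. 83.] 74
side sq [634. 298.] [79. 72.] 3
side ob [ 640. -143.] [ 82. 107.] 83
```

View pics/m_scene.png

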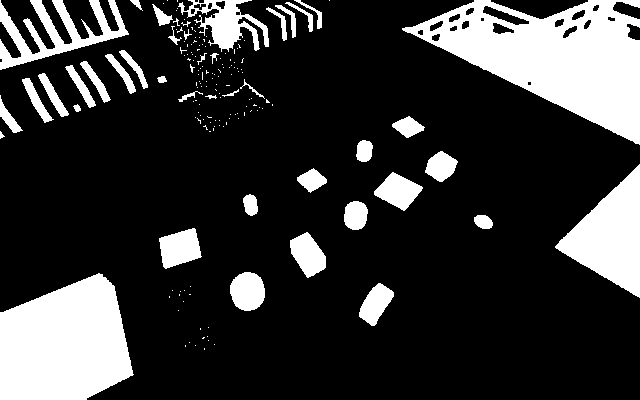

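View pics/m_side.png

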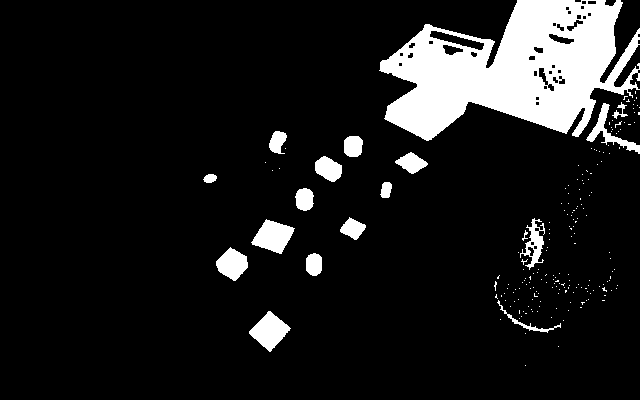

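```bash
python3 - <<'E'
from meas import *
from scipy.spatial.transform import Rotation as R
a=camera("scene");b=camera("side")
def tri(p,q):
    A=[];
    Cs=[];D=[]
    for c,x in((a,p),(b,q)):
        C=np.array(c["cam_to_world"])[:3,3];d=ray(c,x[0],x[1],0.)-C;d/=np.linalg.norm(d);Cs.append(C);D.append(d)
    M=sum(np.eye(3)-np.outer(d,d) for d in D);v=sum((np.eye(3)-np.outer(d,d))@C for d,C in zip(D,Cs));return np.linalg.solve(M,v)
print("roll core",tri((483,222),(210,179)),"tape",tri((378,297),(279,142)),"box blue",tri((262,377),(322,106)))
for z in(0,.06): print("box corners",z,[ray(a,u,v,float(z))[:2].round(3) for u,v in((310,323),(180,397),(343,380))])
print("knife",ray(a,335,200,0.).round(3),ray(a,371,178,0.).round(3))
s=read_state();m=R.from_quat(s["eef_rot"]).as_matrix();print(m.round(2))
E
```

```text
roll core [0.83913417 0.16100864 0.09943431] tape [ 0.81733593 -0.11114637  0.06769331] box blue [ 0.81064955 -0.3521129   0.08146627]
box corners 0 [array([ 0.758, -0.221]), array([ 0.726, -0.474]), array([ 0.877, -0.237])]
box corners 0.06 [array([ 0.78 , -0.236]), array([ 0.751, -0.467]), array([ 0.888, -0.25 ])]
knife [0.541 0.019 0.   ] [0.539 0.143 0.   ]
[[ 0.32 -0.    0.95]
 [-0.95  0.    0.32]
 [-0.   -1.   -0.  ]]
```

Call:
jog_arm:
  commands:
    - {"translation": [20,36,0]}
    - {"translation": [20,36,0]}
    - {"translation": [20,36,0]}
    - {"translation": [20,36,0]}
    - {"translation": [20,36,0]}
    - {"translation": [20,36,0]}
    - {"translation": [20,36,0]}
    - {"translation": [20,36,0]}
    - {"translation": [20,36,0]}
    - {"translation": [20,36,0]}
    - {"translation": [20,36,0]}
    - {"translation": [25,32,-20]}
    - {"translation": [0,0,0]}
    - {"translation": [0,0,0]}
  grip: 0
  grip_force: 15

```text
invalid input at $.commands[0]: expected keys translation, twist
```

```bash
python3 - <<'E'
from meas import *
c=camera("wrist"); cv2.imwrite("pics/w1.png",c["img"][:,:,::-1])
s=read_state();print(s["time"],s["ee_pos"],s["joint_positions"].round(2) if hasattr(s["joint_positions"],"round") else s["joint_positions"],s["ft_force"])
c=camera("scene");h=cv2.cvtColor(c["img"],cv2.COLOR_RGB2HSV)
m=((h[...,0]>100)&(h[...,0]<160)&(h[...,1]>80)).astype(np.uint8)
m=cv2.morphologyEx(m,cv2.MORPH_CLOSE,np.ones((5,5),np.uint8))
for p in((183,302),(203,347)): print(wheel(c,blob(c,m,p)))
E
```

```text
0.5 [ 0.19710106 -0.59311243  0.22254566] [ 1.23  0.33 -0.06  1.46  0.02  1.35 -0.09] [ 0.79533151 -0.08300403 -0.54703374]
(array([ 0.5809191 , -0.39584103]), np.float64(0.05882078802203822), np.float64(0.06421753089330294))
(array([ 0.68099439, -0.40207743]), np.float64(0.05879502588608709), np.float64(0.06480245278221039))
```

View pics/w1.png

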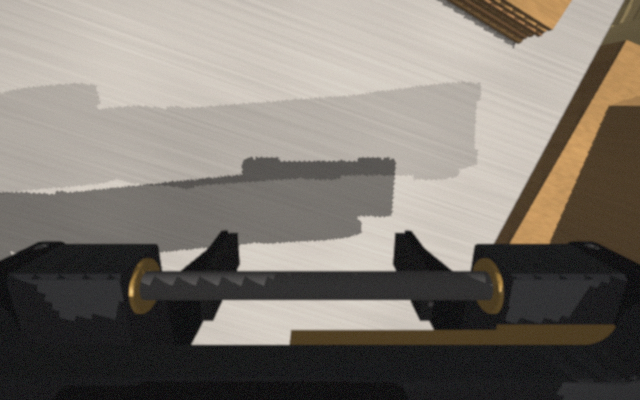

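Candidates in the scene view:

| Item | Pixel | What it is |
|---|---|---|
| Round | (250,205) | about 31 mm, smallest |
| Round | (364,151) | about 42 mm, medium |
| Round | (355,214) | about 53 mm, large |
| Round | (247,290) | about 66 mm, largest |
| Decoy | (183,302) | blue |
| Decoy | (203,347) | purple |
| Stays put | (441,165) | square cheese |
| Stays put | (308,255) | oblong cheese |
| Tray | (312,181) | small |
| Tray | (408,127) | medium |
| Tray | (181,248) | large |
| Tray | (399,191) | largest |

The first target is the smallest wheel, at (250,205). In the close crop it stands alone as a straw-brown upright cylinder.

Call:
jog_arm:
  commands:
    - {"translation": [20,36,0],"twist": 0}
    - {"translation": [20,36,0],"twist": 0}
    - {"translation": [20,36,0],"twist": 0}
    - {"translation": [20,36,0],"twist": 0}
    - {"translation": [20,36,0],"twist": 0}
    - {"translation": [20,36,0],"twist": 0}
    - {"translation": [20,36,0],"twist": 0}
    - {"translation": [20,36,0],"twist": 0}
    - {"translation": [20,36,0],"twist": 0}
    - {"translation": [20,36,0],"twist": 0}
    - {"translation": [20,36,0],"twist": 0}
    - {"translation": [25,32,-20],"twist": 0}
    - {"translation": [0,0,0],"twist": 0}
    - {"translation": [0,0,0],"twist": 0}
  grip: 0
  grip_force: 15

```text
time: 1.95
ee_pos: [0.4422, -0.1645, 0.2023]
eef_rot: [0.574, -0.413, 0.413, -0.574]
ft_force: [-1.0, -0.9, 0.7]
width: 0.087
```

```bash
python3 - <<'E'
from meas import *
c=camera("wrist"); cv2.imwrite("pics/w2.png",c["img"][:,:,::-1])
s=read_state();print(s["time"],s["ee_pos"],np.round(s["joint_positions"],2),s["ft_force"])
T=np.array(c["cam_to_world"]); 
for p in [(.442,-.165,.046),(.442,-.165,0)]:
    q=T[:3,:3].T@(np.array(p)-T[:3,3]); print(c["fx"]*q[0]/q[2]+c["cx"],c["fy"]*q[1]/q[2]+c["cy"])
E
```

```text
2.0 [ 0.44187234 -0.1656342   0.20266944] [ 0.75  0.03 -0.49  1.85  0.02  1.26 -1.  ] [ 0.40986567 -0.29765096  0.23170706]
316.11357984343726 181.87077626120697
316.1182502559391 172.49815534373892
```

View pics/w2.png

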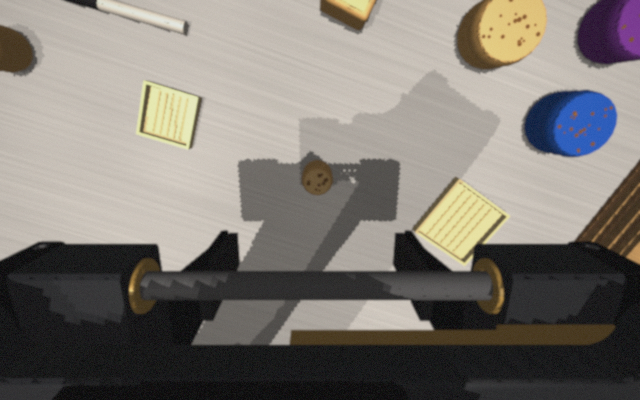

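The wrist view shows the small wheel between the jaws at (316,178), within 2 px of the prediction. The small tray is at (168,115) and the large one at (461,219). Next I descend to TCP z = 18 mm.

Call:
jog_arm:
  commands:
    - {"translation": [0,0,-45],"twist": 0}
    - {"translation": [0,0,-45],"twist": 0}
    - {"translation": [0,0,-45],"twist": 0}
    - {"translation": [0,0,-35],"twist": 0}
    - {"translation": [0,0,-14],"twist": 0}
    - {"translation": [0,0,0],"twist": 0}
    - {"translation": [0,0,0],"twist": 0}

```text
time: 2.7
ee_pos: [0.443, -0.166, 0.0201]
eef_rot: [-0.573, 0.413, -0.415, 0.573]
ft_force: [-0.4, 0.1, 0.8]
width: 0.0874
```

```bash
python3 - <<'E'
from meas import *
img=cv2.imread("pics/w2.png")[:,:,::-1].copy()
c=camera("wrist");s=read_state();print(s["ee_pos"],s["ft_force"])
c2=dict(c);T=np.array(c["cam_to_world"]).copy();T[:3,3]+=np.array([.44187,-.16563,.20267])-s["ee_pos"];c2["cam_to_world"]=T;c2["img"]=img
h=cv2.cvtColor(img,cv2.COLOR_RGB2HSV)
for n,(x0,y0,x1,y1) in dict(small=(125,70,215,160),large=(405,165,515,270)).items():
    m=((h[...,1]>40)&(h[...,0]>18)&(h[...,0]<35)).astype(np.uint8);z=np.zeros_like(m);z[y0:y1,x0:x1]=m[y0:y1,x0:x1]
    z=cv2.morphologyEx(z,cv2.MORPH_CLOSE,np.ones((5,5),np.uint8))
    ct=max(cv2.findContours(z,0,1)[0],key=cv2.contourArea)[:,0]
    for zz in(0.,.012): 
        P=ray(c2,ct[:,0],ct[:,1],zz)[:,:2]*1000;print(n,zz,cv2.minAreaRect(P.astype(np.float32)))
cv2.imwrite("pics/w3.png",c["img"][:,:,::-1])
E
```

```text
[ 0.44344654 -0.16604801  0.02050601] [0.88196509 0.09445637 0.10089828]
small 0.0 ((451.3860778808594, 11.18665885925293), (61.25812530517578, 64.54821014404297), 1.7181150913238525)
small 0.012 ((453.49267578125, 6.167346954345703), (59.241790771484375, 62.423583984375), 1.7180982828140259)
large 0.0 ((431.21673583984375, -372.9317626953125), (128.80450439453125, 88.24918365478516), 74.90657043457031)
large 0.012 ((433.98724365234375, -365.30780029296875), (124.56488800048828, 85.34446716308594), 74.90657043457031)
```

View pics/w3.png

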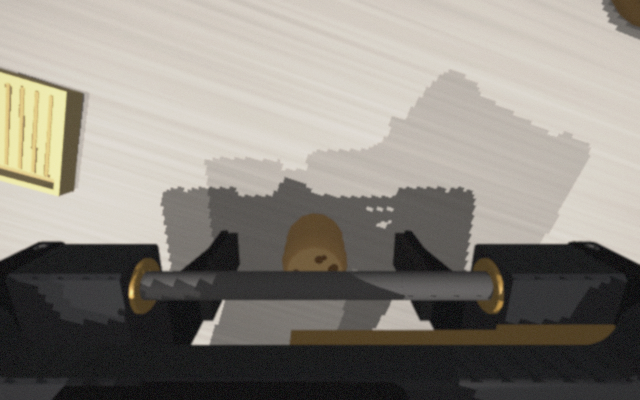

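The wheel sits centred between the fingers at (315,255). Now I close on it.

Call:
jog_arm:
  commands:
    - {"translation": [0,0,0],"twist": 0}
    - {"translation": [0,0,0],"twist": 0}
    - {"translation": [0,0,0],"twist": 0}
    - {"translation": [0,0,0],"twist": 0}
    - {"translation": [0,0,0],"twist": 0}
    - {"translation": [0,0,0],"twist": 0}
    - {"translation": [0,0,0],"twist": 0}
    - {"translation": [0,0,0],"twist": 0}
    - {"translation": [0,0,0],"twist": 0}
    - {"translation": [0,0,0],"twist": 0}
  grip: 1
  grip_force: 10

```text
time: 3.75
ee_pos: [0.4421, -0.1651, 0.0186]
eef_rot: [0.573, -0.414, 0.414, -0.573]
ft_force: [0.6, -0.0, 0.2]
width: 0.0333
```

Call:
jog_arm:
  commands:
    - {"translation": [0,0,15],"twist": 0}
    - {"translation": [0,0,25],"twist": 0}
    - {"translation": [0,0,20],"twist": 0}
    - {"translation": [1,15,0],"twist": 0}
    - {"translation": [1,25,0],"twist": 0}
    - {"translation": [2,30,0],"twist": 0}
    - {"translation": [2,30,0],"twist": 0}
    - {"translation": [2,30,0],"twist": 0}
    - {"translation": [2,25,0],"twist": 0}
    - {"translation": [1,14,0],"twist": 0}
    - {"translation": [0,5,0],"twist": 0}
    - {"translation": [0,0,0],"twist": 0}
    - {"translation": [0,0,0],"twist": 0}
    - {"translation": [0,0,0],"twist": 0}

```text
time: 5.15
ee_pos: [0.453, 0.0079, 0.0784]
eef_rot: [0.573, -0.414, 0.414, -0.573]
ft_force: [-0.4, -0.4, 0.1]
width: 0.0336
```

```bash
python3 - <<'E'
from meas import *
s=read_state();print(s["ee_pos"],s["width"],s["ft_force"])
c=camera("wrist");cv2.imwrite("pics/w4.png",c["img"][:,:,::-1])
c=camera("scene");cr=c["img"][120:240,250:450,::-1];cv2.imwrite("pics/s4.png",cv2.resize(cr,None,fx=4,fy=4))
E
```

```text
[0.45298214 0.00794905 0.07840372] 0.033609833678799494 [-0.41261961 -0.4386527   0.06084605]
```

View pics/w4.png

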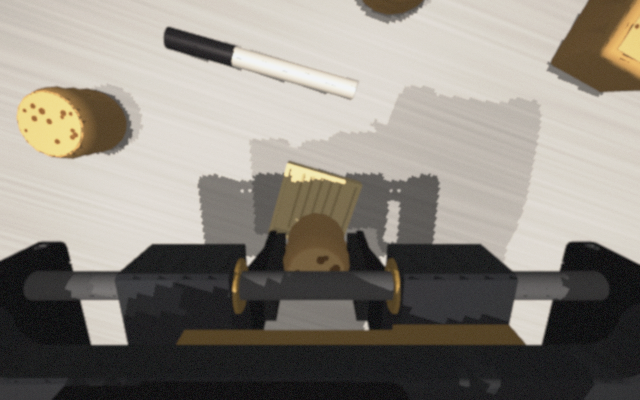

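View pics/s4.png

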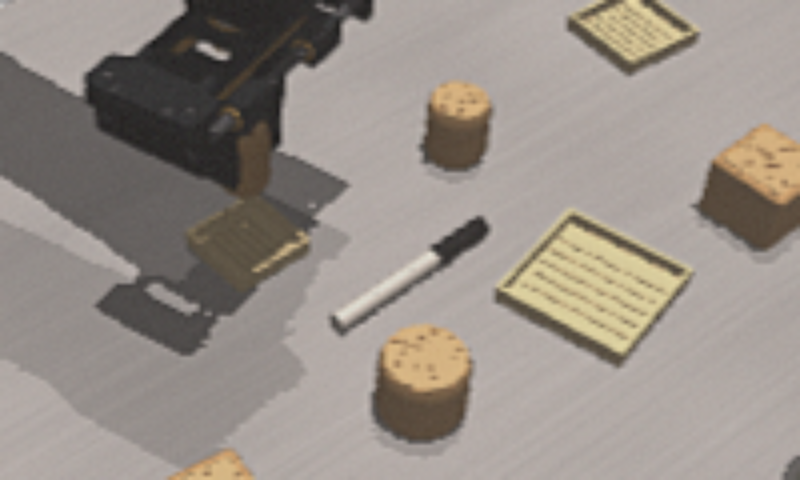

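The wheel hangs upright over the small tray (wrist view about (316,200)). I lower it slowly.

Call:
jog_arm:
  commands:
    - {"translation": [0,0,-15],"twist": 0}
    - {"translation": [0,0,-20],"twist": 0}
    - {"translation": [0,0,-10],"twist": 0}
    - {"translation": [0,0,-5],"twist": 0}
    - {"translation": [0,0,-3],"twist": 0}
    - {"translation": [0,0,-2],"twist": 0}
    - {"translation": [0,0,-1],"twist": 0}
    - {"translation": [0,0,-1],"twist": 0}
    - {"translation": [0,0,0],"twist": 0}
    - {"translation": [0,0,0],"twist": 0}

```text
time: 6.25
ee_pos: [0.4532, 0.0089, 0.0217]
eef_rot: [-0.573, 0.414, -0.414, 0.573]
ft_force: [-0.1, 0.0, -0.5]
width: 0.0335
```

Call:
jog_arm:
  commands:
    - {"translation": [0,0,-0.5],"twist": 0}
    - {"translation": [0,0,-0.5],"twist": 0}
    - {"translation": [0,0,0],"twist": 0}

```text
time: 6.55
ee_pos: [0.4534, 0.0089, 0.0214]
eef_rot: [0.574, -0.414, 0.414, -0.573]
ft_force: [-4.9, -1.0, 11.7]
width: 0.0336
```

```bash
python3 - <<'E'
from meas import *
s=read_state();print(s["ee_pos"],s["width"],s["ft_force"])
c=camera("wrist");cv2.imwrite("pics/w5.png",c["img"][:,:,::-1])
E
```

```text
[0.45341097 0.00887483 0.02135195] 0.03355520292954808 [-4.86962926 -0.99759989 11.67535693]
```

View pics/w5.png

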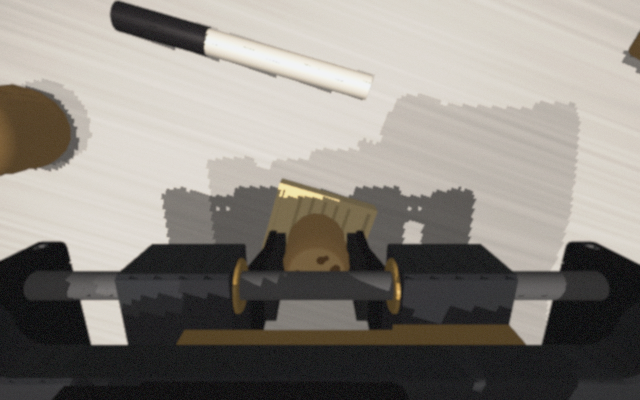

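Call:
jog_arm:
  commands:
    - {"translation": [0,0,0.5],"twist": 0}
    - {"translation": [0,0,0.3],"twist": 0}
    - {"translation": [0,0,0],"twist": 0}

```text
time: 6.9
ee_pos: [0.4531, 0.0089, 0.0214]
eef_rot: [-0.573, 0.414, -0.414, 0.573]
ft_force: [-0.8, 0.4, 2.3]
width: 0.0335
```

Call:
jog_arm:
  commands:
    - {"translation": [0,0,0],"twist": 0}
    - {"translation": [0,0,0],"twist": 0}
    - {"translation": [0,0,0],"twist": 0}
    - {"translation": [0,0,0],"twist": 0}
    - {"translation": [0,0,0],"twist": 0}
    - {"translation": [0,0,0],"twist": 0}
    - {"translation": [0,0,10],"twist": 0}
    - {"translation": [0,0,25],"twist": 0}
    - {"translation": [0,0,45],"twist": 0}
    - {"translation": [0,0,45],"twist": 0}
    - {"translation": [0,0,0],"twist": 0}
  grip: 0

```text
time: 8.0
ee_pos: [0.4564, 0.0094, 0.1526]
eef_rot: [-0.572, 0.411, -0.417, 0.575]
ft_force: [0.6, -0.0, -1.3]
width: 0.087
```

```bash
python3 - <<'E'
from meas import *
s=read_state();print(s["ee_pos"],s["width"],s["ft_force"])
c=camera("wrist");cv2.imwrite("pics/w6.png",c["img"][:,:,::-1])
E
```

```text
[0.45637662 0.00937647 0.15264618] 0.08695393444890963 [ 0.644255   -0.00156056 -1.31653179]
```

View pics/w6.png

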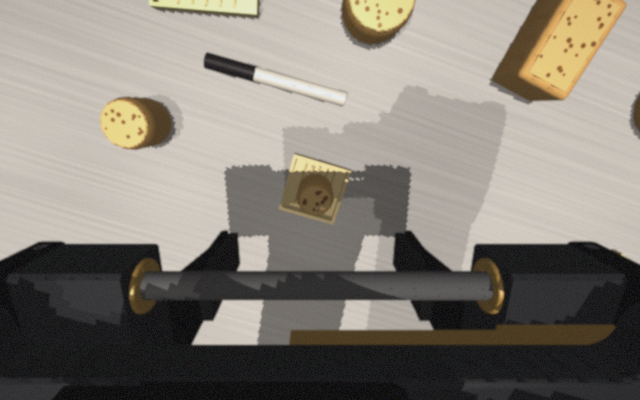

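The small wheel stands upright in its tray at (317,193). Next is the medium wheel.

Call:
jog_arm:
  commands:
    - {"translation": [2,28,0],"twist": 0}
    - {"translation": [2,40,0],"twist": 0}
    - {"translation": [3,45,0],"twist": 0}
    - {"translation": [3,40,0],"twist": 0}
    - {"translation": [2,20,0],"twist": 0}
    - {"translation": [0,0,0],"twist": 0}
    - {"translation": [0,0,0],"twist": 0}
    - {"translation": [0,0,0],"twist": 0}

```text
time: 8.85
ee_pos: [0.465, 0.1805, 0.146]
eef_rot: [0.574, -0.414, 0.414, -0.573]
ft_force: [-0.0, -0.6, -0.5]
width: 0.0871
```

```bash
cat > wv.py <<'E'
from meas import *
import sys
def go(name,tx=None,ty=None):
    s=read_state();print(s["time"],np.round(s["ee_pos"],4),s["width"],np.round(s["ft_force"],1),np.round(s["joint_positions"],2))
    c=camera("wrist");cv2.imwrite(f"pics/{name}.png",c["img"][:,:,::-1])
    if tx is not None:
        T=np.array(c["cam_to_world"])
        for z in(.046,.003,0):
            q=T[:3,:3].T@(np.array([tx,ty,z])-T[:3,3]); print("pred",z,np.round([c["fx"]*q[0]/q[2]+c["cx"],c["fy"]*q[1]/q[2]+c["cy"]]))
    return c
a=sys.argv; go(a[1],*map(float,a[2:]))
E
python3 wv.py w7 .4645 .1815
```

```text
8.85 [0.465  0.1805 0.146 ] 0.0870743984780464 [-0.  -0.6 -0.5] [ 0.27  0.2  -0.8   1.85  0.15  1.16 -1.83]
pred 0.046 [314. 197.]
pred 0.003 [314. 185.]
pred 0 [314. 184.]
```

View pics/w7.png

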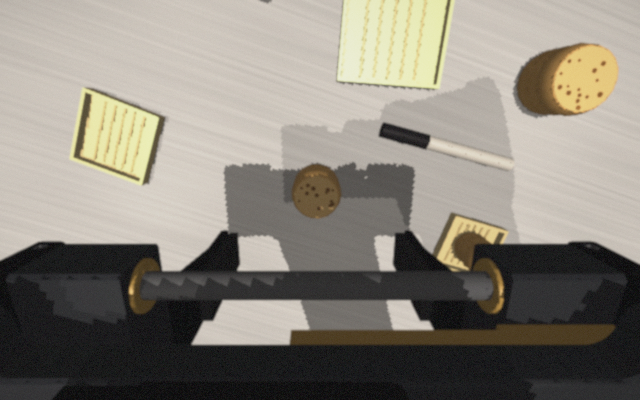

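The medium wheel is centred at (316,190) and the medium tray at (118,136). I descend and grip.

Call:
jog_arm:
  commands:
    - {"translation": [0,0,-30],"twist": 0}
    - {"translation": [0,0,-45],"twist": 0}
    - {"translation": [0,0,-35],"twist": 0}
    - {"translation": [0,0,-18],"twist": 0}
    - {"translation": [0,0,0],"twist": 0}
    - {"translation": [0,0,0],"twist": 0}
    - {"translation": [0,0,0],"twist": 0}

```text
time: 9.6
ee_pos: [0.4662, 0.1819, 0.0198]
eef_rot: [-0.573, 0.413, -0.415, 0.574]
ft_force: [-1.0, 0.7, 0.6]
width: 0.087
```

Call:
jog_arm:
  commands:
    - {"translation": [0,0,0],"twist": 0}
    - {"translation": [0,0,0],"twist": 0}
    - {"translation": [0,0,0],"twist": 0}
    - {"translation": [0,0,0],"twist": 0}
    - {"translation": [0,0,0],"twist": 0}
    - {"translation": [0,0,0],"twist": 0}
    - {"translation": [0,0,0],"twist": 0}
    - {"translation": [0,0,0],"twist": 0}
  grip: 1
  grip_force: 12

```text
time: 10.4
ee_pos: [0.4651, 0.1818, 0.0184]
eef_rot: [0.573, -0.414, 0.414, -0.573]
ft_force: [-0.3, -0.5, 1.4]
width: 0.045
```

```bash
python3 wv.py w8; python3 - <<'E'
from meas import *
c=camera("wrist");s=read_state()
T=np.array(c["cam_to_world"]).copy();T[:3,3]+=np.array([.465,.1805,.146])-s["ee_pos"];c["cam_to_world"]=T
h=cv2.cvtColor(cv2.imread("pics/w7.png"),cv2.COLOR_BGR2HSV)
z=np.zeros((400,640),np.uint8);z[80:195,60:172]=((h[...,1]>40)&(h[...,0]>16)&(h[...,0]<36))[80:195,60:172]
ct=max(cv2.findContours(cv2.morphologyEx(z,3,np.ones((5,5),np.uint8)),0,1)[0],key=cv2.contourArea)[:,0]
for zz in(0.,.012): print(cv2.minAreaRect((ray(c,ct[:,0],ct[:,1],zz)[:,:2]*1000).astype(np.float32)))
E
```

```text
10.4 [0.4651 0.1818 0.0184] 0.04498631286304829 [-0.3 -0.5  1.4] [ 0.19  0.38 -0.74  1.96  0.32  0.92 -1.97]
((447.6668701171875, 377.7138977050781), (77.46975708007812, 74.76065063476562), 86.2503890991211)
((451.2308349609375, 370.9779968261719), (74.4532699584961, 71.84965515136719), 86.25041198730469)
```

View pics/w8.png

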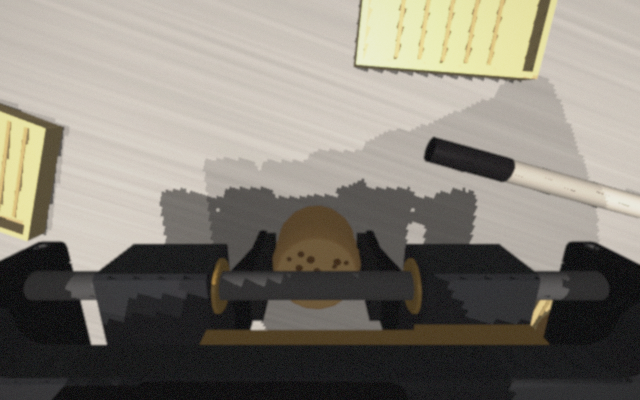

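Gripped at 45 mm. I lift and carry it to the medium tray at about (450, 373), with a little twist so the last joint keeps its range.

Call:
jog_arm:
  commands:
    - {"translation": [0,0,15],"twist": 0}
    - {"translation": [0,0,25],"twist": 0}
    - {"translation": [0,0,20],"twist": 0}
    - {"translation": [-1,15,0],"twist": 0.03}
    - {"translation": [-2,25,0],"twist": 0.05}
    - {"translation": [-2,30,0],"twist": 0.06}
    - {"translation": [-3,35,0],"twist": 0.06}
    - {"translation": [-3,30,0],"twist": 0.06}
    - {"translation": [-2,30,0],"twist": 0.04}
    - {"translation": [-1,18,0],"twist": 0}
    - {"translation": [-1,8,0],"twist": 0}
    - {"translation": [0,0,0],"twist": 0}
    - {"translation": [0,0,0],"twist": 0}
    - {"translation": [0,0,0],"twist": 0}

```text
time: 11.9
ee_pos: [0.4506, 0.3716, 0.0783]
eef_rot: [0.629, -0.324, 0.324, -0.628]
ft_force: [0.3, 0.3, -0.9]
width: 0.0446
```

```bash
python3 wv.py w9 .45 .373
```

```text
11.9 [0.4506 0.3716 0.0783] 0.04455051327903972 [ 0.3  0.3 -0.9] [-0.11  0.5  -0.83  1.7   0.41  1.12 -2.01]
pred 0.046 [313. 226.]
pred 0.003 [314. 206.]
pred 0 [314. 204.]
```

View pics/w9.png

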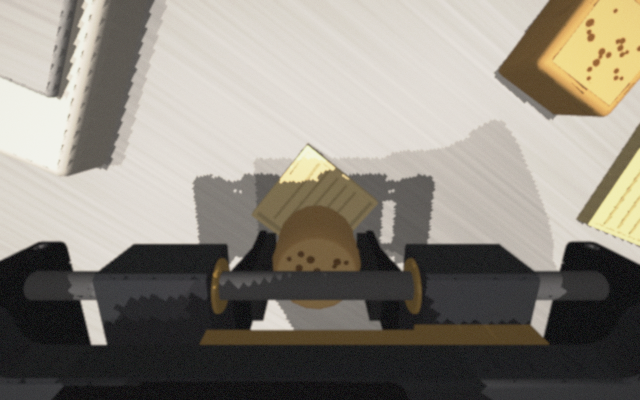

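The tray's left and right corners, (252,213) and (378,206), are centred under the wheel. Lowering.

Call:
jog_arm:
  commands:
    - {"translation": [0,0,-15],"twist": 0}
    - {"translation": [0,0,-20],"twist": 0}
    - {"translation": [0,0,-10],"twist": 0}
    - {"translation": [0,0,-5],"twist": 0}
    - {"translation": [0,0,-3],"twist": 0}
    - {"translation": [0,0,-2],"twist": 0}
    - {"translation": [0,0,-1],"twist": 0}
    - {"translation": [0,0,-0.7],"twist": 0}
    - {"translation": [0,0,-0.5],"twist": 0}
    - {"translation": [0,0,0],"twist": 0}
    - {"translation": [0,0,0],"twist": 0}

```text
time: 13.05
ee_pos: [0.4503, 0.373, 0.0214]
eef_rot: [-0.629, 0.323, -0.324, 0.629]
ft_force: [0.3, 0.4, 0.2]
width: 0.0447
```

```bash
python3 wv.py w10 .45 .373
```

```text
13.05 [0.4503 0.373  0.0214] 0.044706929096512284 [0.3 0.4 0.2] [-0.14  0.57 -0.79  1.74  0.47  1.03 -2.05]
pred 0.046 [315. 270.]
pred 0.003 [315. 235.]
pred 0 [315. 233.]
```

View pics/w10.png

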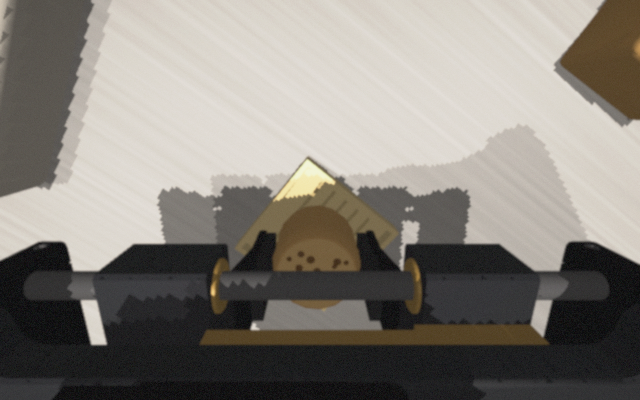

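Centred, with no contact yet. I step down 0.5 mm at a time until it touches.

Call:
jog_arm:
  commands:
    - {"translation": [0,0,-0.5],"twist": 0}
    - {"translation": [0,0,0],"twist": 0}

```text
time: 13.3
ee_pos: [0.4503, 0.373, 0.0214]
eef_rot: [-0.629, 0.323, -0.324, 0.629]
ft_force: [-1.5, -2.0, 6.9]
width: 0.0448
```

Contact at 7 N. I back off slightly, release and lift.

Call:
jog_arm:
  commands:
    - {"translation": [0,0,0.3],"twist": 0}
    - {"translation": [0,0,0],"twist": 0}

```text
time: 13.5
ee_pos: [0.4503, 0.373, 0.0214]
eef_rot: [-0.629, 0.323, -0.324, 0.629]
ft_force: [-0.7, -0.7, 5.3]
width: 0.0445
```

Call:
jog_arm:
  commands:
    - {"translation": [0,0,0],"twist": 0}
    - {"translation": [0,0,0],"twist": 0}
    - {"translation": [0,0,0],"twist": 0}
    - {"translation": [0,0,0],"twist": 0}
    - {"translation": [0,0,0],"twist": 0}
    - {"translation": [0,0,0],"twist": 0}
    - {"translation": [0,0,10],"twist": 0}
    - {"translation": [0,0,25],"twist": 0}
    - {"translation": [0,0,45],"twist": 0}
    - {"translation": [0,0,45],"twist": 0}
    - {"translation": [0,0,0],"twist": 0}
    - {"translation": [0,0,0],"twist": 0}
  grip: 0

```text
time: 14.7
ee_pos: [0.4506, 0.3733, 0.1475]
eef_rot: [-0.628, 0.323, -0.324, 0.63]
ft_force: [-0.7, -0.2, -1.1]
width: 0.0871
```

```bash
python3 wv.py w11 .45 .373
```

```text
14.7 [0.4506 0.3733 0.1475] 0.08705829376424215 [-0.7 -0.2 -1.1] [-0.08  0.43 -0.87  1.63  0.35  1.24 -1.97]
pred 0.046 [315. 198.]
pred 0.003 [316. 185.]
pred 0 [316. 185.]
```

View pics/w11.png

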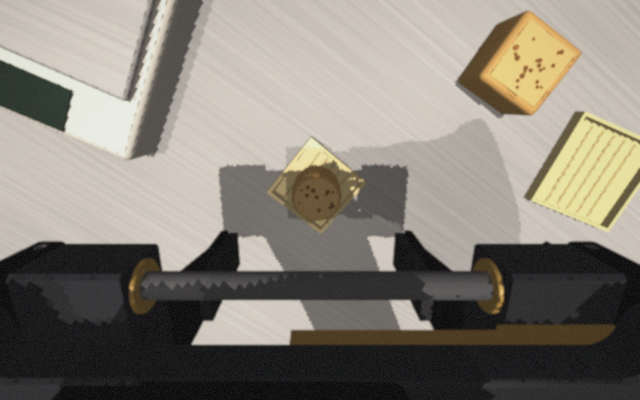

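The medium wheel stands upright in its tray at (317,193). Next is the large wheel at (621, 12).

Call:
jog_arm:
  commands:
    - {"translation": [12,-25,0],"twist": 0}
    - {"translation": [18,-38,0],"twist": -0.04}
    - {"translation": [18,-38,0],"twist": -0.05}
    - {"translation": [18,-38,0],"twist": -0.05}
    - {"translation": [18,-38,0],"twist": -0.05}
    - {"translation": [18,-38,0],"twist": -0.05}
    - {"translation": [18,-38,0],"twist": -0.06}
    - {"translation": [18,-38,0],"twist": 0}
    - {"translation": [16,-36,0],"twist": 0}
    - {"translation": [11,-24,0],"twist": 0}
    - {"translation": [5,-10,0],"twist": 0}
    - {"translation": [0,0,0],"twist": 0}
    - {"translation": [0,0,0],"twist": 0}
    - {"translation": [0,0,0],"twist": 0}

```text
time: 16.15
ee_pos: [0.6195, 0.0142, 0.1459]
eef_rot: [-0.574, 0.413, -0.413, 0.574]
ft_force: [-0.6, 0.0, -0.8]
width: 0.087
```

```bash
python3 wv.py w12 .621 .012
```

```text
16.15 [0.6195 0.0142 0.1459] 0.08696984154245811 [-0.6  0.  -0.8] [ 0.42  0.46 -0.68  1.54  0.29  1.25 -1.55]
pred 0.046 [319. 196.]
pred 0.003 [318. 184.]
pred 0 [318. 183.]
```

View pics/w12.png

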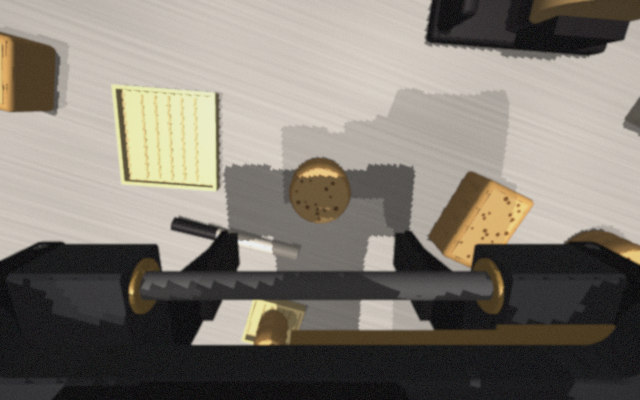

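The large wheel is at (320,190), about 2.5 mm to −y of the jaw centre line. I correct that, descend and grip.

Call:
jog_arm:
  commands:
    - {"translation": [1,-2.5,-30],"twist": 0}
    - {"translation": [0,0,-45],"twist": 0}
    - {"translation": [0,0,-35],"twist": 0}
    - {"translation": [0,0,-17],"twist": 0}
    - {"translation": [0,0,0],"twist": 0}
    - {"translation": [0,0,0],"twist": 0}
    - {"translation": [0,0,0],"twist": 0}

```text
time: 16.9
ee_pos: [0.6225, 0.0098, 0.0212]
eef_rot: [-0.573, 0.413, -0.415, 0.574]
ft_force: [0.3, -0.0, 0.5]
width: 0.0866
```

Call:
jog_arm:
  commands:
    - {"translation": [0,0,0],"twist": 0}
    - {"translation": [0,0,0],"twist": 0}
    - {"translation": [0,0,0],"twist": 0}
    - {"translation": [0,0,0],"twist": 0}
    - {"translation": [0,0,0],"twist": 0}
    - {"translation": [0,0,0],"twist": 0}
    - {"translation": [0,0,0],"twist": 0}
    - {"translation": [0,0,0],"twist": 0}
  grip: 1
  grip_force: 15

```text
time: 17.7
ee_pos: [0.6211, 0.0096, 0.0191]
eef_rot: [-0.573, 0.414, -0.414, 0.574]
ft_force: [-1.7, 0.7, 3.6]
width: 0.0559
```

Gripped at 56 mm. I lift and carry it to the large tray at about (441, −345).

Call:
jog_arm:
  commands:
    - {"translation": [0,0,15],"twist": 0}
    - {"translation": [0,0,30],"twist": 0}
    - {"translation": [0,0,25],"twist": 0}
    - {"translation": [0,0,10],"twist": 0}
    - {"translation": [-7,-14,0],"twist": 0}
    - {"translation": [-13,-25,0],"twist": 0}
    - {"translation": [-16,-32,0],"twist": 0}
    - {"translation": [-18,-36,0],"twist": 0}
    - {"translation": [-18,-36,0],"twist": 0}
    - {"translation": [-18,-36,0],"twist": 0}
    - {"translation": [-18,-36,0],"twist": 0}
    - {"translation": [-18,-36,0],"twist": 0}
    - {"translation": [-18,-36,0],"twist": 0}
    - {"translation": [-16,-31,0],"twist": 0}
    - {"translation": [-12,-22,0],"twist": 0}
    - {"translation": [-6,-10,0],"twist": 0}
    - {"translation": [-2,-4,0],"twist": 0}
    - {"translation": [0,0,0],"twist": 0}
    - {"translation": [0,0,0],"twist": 0}
    - {"translation": [0,0,0],"twist": 0}

```text
time: 19.7
ee_pos: [0.4419, -0.3433, 0.0989]
eef_rot: [-0.574, 0.413, -0.413, 0.574]
ft_force: [-0.4, 0.4, -1.0]
width: 0.0555
```

```bash
python3 wv.py w13 .441 -.3445; python3 - <<'E'
from meas import *
c=camera("wrist")
for d in((-37,-37),(37,-37),(37,37),(-37,37)): pass
E
```

```text
19.7 [ 0.4419 -0.3433  0.0989] 0.055535676565555046 [-0.4  0.4 -1. ] [ 1.04  0.34 -0.54  1.76  0.2   1.09 -0.82]
pred 0.046 [317. 217.]
pred 0.003 [317. 200.]
pred 0 [317. 199.]
```

View pics/w13.png

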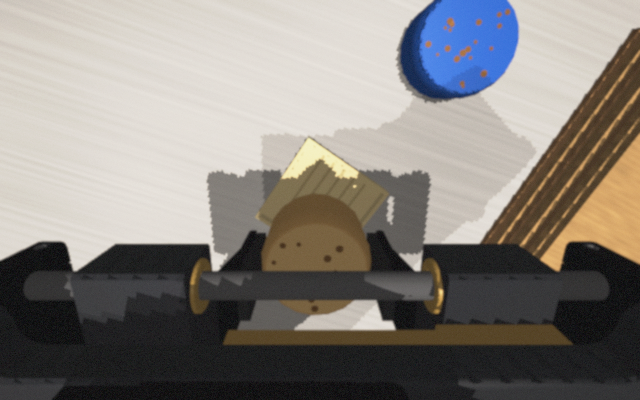

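```bash
python3 - <<'E'
from meas import *
c=camera("wrist");j=np.array([.32,-.95]);t=np.array(read_state()["ee_pos"])[:2]
n=np.array([.95,.32])
for z in(0.,.04,.06):
    for p in((485,243),(520,262),(545,195)):
        q=ray(c,*map(float,p),z)[:2]-t; print(z,p,np.round([q@j*1000,q@n*1000]))
print(ray(c,322.,204.5,.012))
E
```

```text
0.0 (485, 243) [152. -43.]
0.0 (520, 262) [187. -62.]
0.0 (545, 195) [197.   2.]
0.04 (485, 243) [129. -24.]
0.04 (520, 262) [159. -41.]
0.04 (545, 195) [167.  14.]
0.06 (485, 243) [118. -15.]
0.06 (520, 262) [145. -30.]
0.06 (545, 195) [152.  19.]
[ 0.44109568 -0.34955031  0.012     ]
```

The wrist view puts the tray centre about 4 mm further to −y. I shift by that and lower.

Call:
jog_arm:
  commands:
    - {"translation": [0,-4,-10],"twist": 0}
    - {"translation": [0,0,-22],"twist": 0}
    - {"translation": [0,0,-20],"twist": 0}
    - {"translation": [0,0,-12],"twist": 0}
    - {"translation": [0,0,-6],"twist": 0}
    - {"translation": [0,0,-3],"twist": 0}
    - {"translation": [0,0,-2],"twist": 0}
    - {"translation": [0,0,-1],"twist": 0}
    - {"translation": [0,0,0],"twist": 0}
    - {"translation": [0,0,0],"twist": 0}

```text
time: 20.85
ee_pos: [0.4413, -0.3488, 0.0234]
eef_rot: [0.573, -0.413, 0.414, -0.573]
ft_force: [-0.1, -0.3, -2.2]
width: 0.0557
```

```bash
python3 wv.py w14 .441 -.3475
```

```text
20.85 [ 0.4413 -0.3488  0.0234] 0.055703608102588995 [-0.1 -0.3 -2.2] [ 1.02  0.45 -0.51  1.81  0.26  0.95 -0.86]
pred 0.046 [313. 268.]
pred 0.003 [313. 233.]
pred 0 [313. 232.]
```

View pics/w14.png

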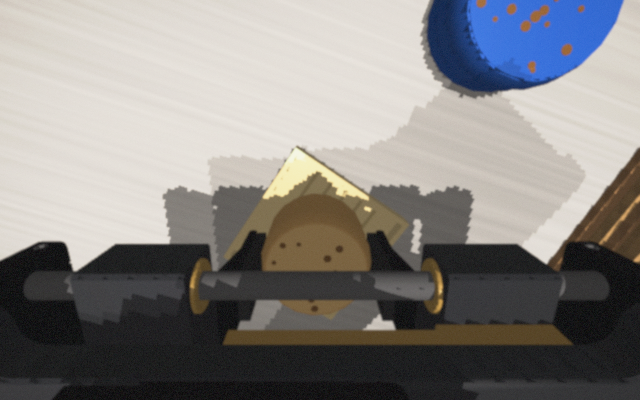

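The tray corners at about (225,255) and (408,222) are centred on the wheel. I continue down to contact.

Call:
jog_arm:
  commands:
    - {"translation": [0,0,-0.7],"twist": 0}
    - {"translation": [0,0,-0.5],"twist": 0}
    - {"translation": [0,0,0],"twist": 0}

```text
time: 21.2
ee_pos: [0.4412, -0.3487, 0.022]
eef_rot: [0.573, -0.414, 0.414, -0.573]
ft_force: [-0.8, 0.1, 2.9]
width: 0.056
```

Call:
jog_arm:
  commands:
    - {"translation": [0,0,-0.4],"twist": 0}
    - {"translation": [0,0,0],"twist": 0}

```text
time: 21.4
ee_pos: [0.4412, -0.3488, 0.022]
eef_rot: [0.574, -0.414, 0.414, -0.573]
ft_force: [-3.3, 1.4, 8.0]
width: 0.0556
```

Contact confirmed. I relieve, release and lift.

Call:
jog_arm:
  commands:
    - {"translation": [0,0,0.4],"twist": 0}
    - {"translation": [0,0,0],"twist": 0}

```text
time: 21.6
ee_pos: [0.4412, -0.3487, 0.022]
eef_rot: [0.573, -0.414, 0.414, -0.573]
ft_force: [-1.7, 1.5, 4.9]
width: 0.0556
```

Call:
jog_arm:
  commands:
    - {"translation": [0,0,0],"twist": 0}
    - {"translation": [0,0,0],"twist": 0}
    - {"translation": [0,0,0],"twist": 0}
    - {"translation": [0,0,0],"twist": 0}
    - {"translation": [0,0,0],"twist": 0}
    - {"translation": [0,0,0],"twist": 0}
    - {"translation": [0,0,10],"twist": 0}
    - {"translation": [0,0,25],"twist": 0}
    - {"translation": [0,0,45],"twist": 0}
    - {"translation": [0,0,45],"twist": 0}
    - {"translation": [0,0,0],"twist": 0}
    - {"translation": [0,0,0],"twist": 0}
  grip: 0

```text
time: 22.8
ee_pos: [0.4417, -0.3491, 0.1484]
eef_rot: [0.574, -0.413, 0.415, -0.573]
ft_force: [0.8, 0.2, 0.1]
width: 0.0869
```

```bash
python3 wv.py w15 .441 -.3475
```

```text
22.8 [ 0.4417 -0.3491  0.1484] 0.08687718220351874 [0.8 0.2 0.1] [ 1.06  0.3  -0.55  1.7   0.17  1.19 -0.79]
pred 0.046 [313. 197.]
pred 0.003 [314. 185.]
pred 0 [314. 184.]
```

View pics/w15.png

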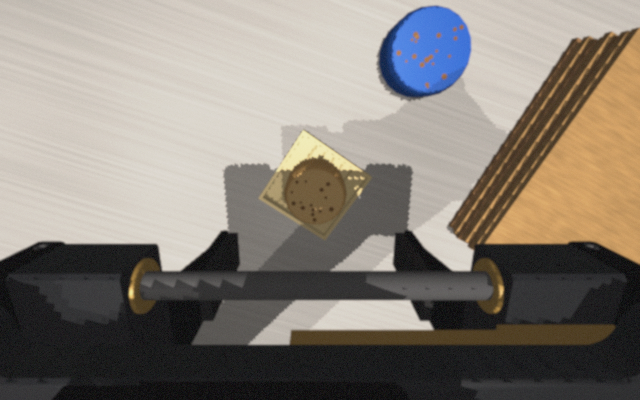

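The large wheel stands upright in its tray at (316,190). Last is the largest wheel at (636, −287).

Call:
jog_arm:
  commands:
    - {"translation": [22,7,0],"twist": 0}
    - {"translation": [38,12,0],"twist": 0}
    - {"translation": [43,14,0],"twist": 0}
    - {"translation": [40,12,0],"twist": 0}
    - {"translation": [30,10,0],"twist": 0}
    - {"translation": [16,5,0],"twist": 0}
    - {"translation": [6,2,0],"twist": 0}
    - {"translation": [0,0,0],"twist": 0}
    - {"translation": [0,0,0],"twist": 0}
    - {"translation": [0,0,0],"twist": 0}

```text
time: 23.85
ee_pos: [0.635, -0.2878, 0.1468]
eef_rot: [0.573, -0.414, 0.414, -0.573]
ft_force: [0.0, 0.6, 0.4]
width: 0.087
```

```bash
python3 wv.py w16 .636 -.287
```

```text
23.85 [ 0.635  -0.2878  0.1468] 0.0869836396433761 [0.  0.6 0.4] [ 0.73  0.6  -0.55  1.31  0.31  1.32 -1.08]
pred 0.046 [315. 196.]
pred 0.003 [315. 183.]
pred 0 [315. 183.]
```

View pics/w16.png

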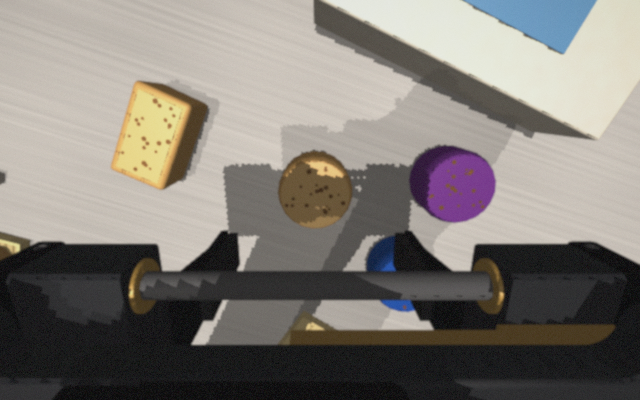

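The largest wheel, straw-brown, is centred at (315,189). The purple decoy at (453,185) is clear of the right finger. I descend and grip.

Call:
jog_arm:
  commands:
    - {"translation": [0,0,-30],"twist": 0}
    - {"translation": [0,0,-40],"twist": 0}
    - {"translation": [0,0,-35],"twist": 0}
    - {"translation": [0,0,-15],"twist": 0}
    - {"translation": [0,0,-8],"twist": 0}
    - {"translation": [0,0,0],"twist": 0}
    - {"translation": [0,0,0],"twist": 0}
    - {"translation": [0,0,0],"twist": 0}

```text
time: 24.7
ee_pos: [0.6372, -0.287, 0.0207]
eef_rot: [-0.573, 0.413, -0.415, 0.574]
ft_force: [0.4, 0.4, -0.0]
width: 0.0871
```

Call:
jog_arm:
  commands:
    - {"translation": [0,0,0],"twist": 0}
    - {"translation": [0,0,0],"twist": 0}
    - {"translation": [0,0,0],"twist": 0}
    - {"translation": [0,0,0],"twist": 0}
    - {"translation": [0,0,0],"twist": 0}
    - {"translation": [0,0,0],"twist": 0}
    - {"translation": [0,0,0],"twist": 0}
  grip: 1
  grip_force: 20

```text
time: 25.4
ee_pos: [0.6362, -0.2867, 0.019]
eef_rot: [0.573, -0.414, 0.414, -0.573]
ft_force: [-1.2, 0.8, 2.6]
width: 0.0664
```

Gripped at 66 mm. I lift and carry it to the largest tray at about (617, 160).

Call:
jog_arm:
  commands:
    - {"translation": [0,0,15],"twist": 0}
    - {"translation": [0,0,30],"twist": 0}
    - {"translation": [0,0,30],"twist": 0}
    - {"translation": [0,0,15],"twist": 0}
    - {"translation": [-1,15,0],"twist": 0}
    - {"translation": [-1,28,0],"twist": 0}
    - {"translation": [-1,37,0],"twist": 0}
    - {"translation": [-2,40,0],"twist": 0}
    - {"translation": [-2,40,0],"twist": 0}
    - {"translation": [-2,40,0],"twist": 0}
    - {"translation": [-2,40,0],"twist": 0}
    - {"translation": [-2,40,0],"twist": 0}
    - {"translation": [-2,40,0],"twist": 0}
    - {"translation": [-1,40,0],"twist": 0}
    - {"translation": [-1,35,0],"twist": 0}
    - {"translation": [-1,27,0],"twist": 0}
    - {"translation": [-1,17,0],"twist": 0}
    - {"translation": [0,8,0],"twist": 0}
    - {"translation": [0,0,0],"twist": 0}
    - {"translation": [0,0,0],"twist": 0}

```text
time: 27.4
ee_pos: [0.6173, 0.1586, 0.1083]
eef_rot: [0.574, -0.414, 0.414, -0.573]
ft_force: [0.7, -0.2, -1.6]
width: 0.0663
```

```bash
python3 wv.py w17 .617 .1605
```

```text
27.4 [0.6173 0.1586 0.1083] 0.06633402370444302 [ 0.7 -0.2 -1.6] [ 0.18  0.53 -0.68  1.53  0.35  1.2  -1.81]
pred 0.046 [313. 211.]
pred 0.003 [313. 195.]
pred 0 [313. 194.]
```

View pics/w17.png

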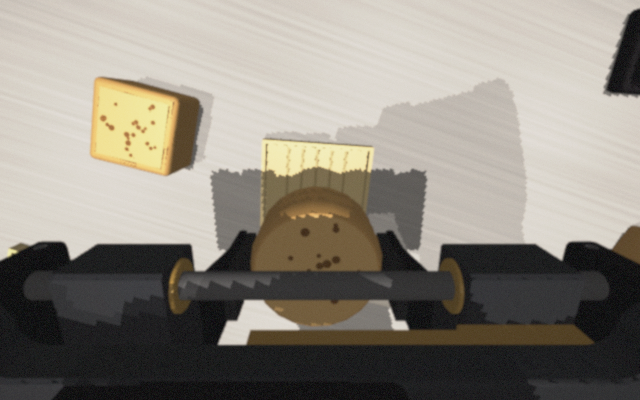

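The tray centre projects to about (316,198), under the wheel. I lower without shifting.

Call:
jog_arm:
  commands:
    - {"translation": [0,0,-12],"twist": 0}
    - {"translation": [0,0,-25],"twist": 0}
    - {"translation": [0,0,-22],"twist": 0}
    - {"translation": [0,0,-12],"twist": 0}
    - {"translation": [0,0,-6],"twist": 0}
    - {"translation": [0,0,-4],"twist": 0}
    - {"translation": [0,0,-3],"twist": 0}
    - {"translation": [0,0,-1],"twist": 0}
    - {"translation": [0,0,-0.5],"twist": 0}
    - {"translation": [0,0,0],"twist": 0}
    - {"translation": [0,0,0],"twist": 0}

```text
time: 28.55
ee_pos: [0.6173, 0.1605, 0.0236]
eef_rot: [-0.573, 0.414, -0.414, 0.574]
ft_force: [0.9, -0.5, -1.3]
width: 0.0661
```

```bash
python3 wv.py w18 .617 .1605;python3 - <<'E'
from meas import *
c=camera("side");cv2.imwrite("pics/sd18.png",cv2.resize(c["img"][170:330,180:400,::-1],None,fx=3.6,fy=3.6))
E
```

```text
28.55 [0.6173 0.1605 0.0236] 0.0660778353303224 [ 0.9 -0.5 -1.3] [ 0.15  0.62 -0.64  1.59  0.41  1.06 -1.85]
pred 0.046 [315. 268.]
pred 0.003 [315. 234.]
pred 0 [315. 232.]
```

View pics/w18.png

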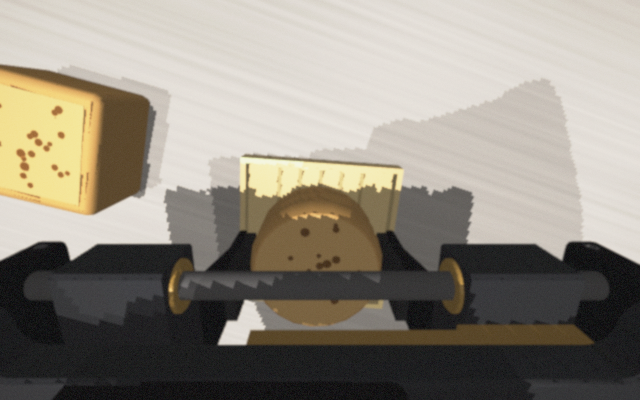

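View pics/sd18.png

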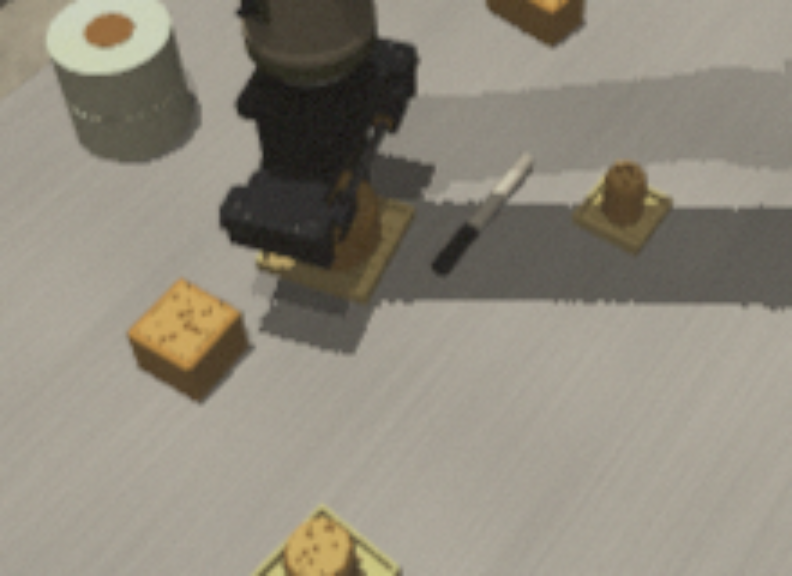

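Centred: the tray's far edge runs (240,157)–(402,168), and its near wall shows at (375,305). I step down to contact.

Call:
jog_arm:
  commands:
    - {"translation": [0,0,-0.7],"twist": 0}
    - {"translation": [0,0,-0.5],"twist": 0}
    - {"translation": [0,0,0],"twist": 0}

```text
time: 28.95
ee_pos: [0.6171, 0.1604, 0.022]
eef_rot: [0.573, -0.414, 0.414, -0.573]
ft_force: [0.7, 0.2, -1.6]
width: 0.0664
```

Call:
jog_arm:
  commands:
    - {"translation": [0,0,-0.4],"twist": 0}
    - {"translation": [0,0,0],"twist": 0}

```text
time: 29.15
ee_pos: [0.6171, 0.1604, 0.022]
eef_rot: [0.573, -0.414, 0.414, -0.573]
ft_force: [-1.3, -0.4, 2.3]
width: 0.0667
```

Call:
jog_arm:
  commands:
    - {"translation": [0,0,-0.3],"twist": 0}
    - {"translation": [0,0,0],"twist": 0}

```text
time: 29.35
ee_pos: [0.6171, 0.1604, 0.0219]
eef_rot: [0.573, -0.414, 0.414, -0.573]
ft_force: [-4.0, -0.9, 6.4]
width: 0.0666
```

Contact confirmed. I relieve, release and lift away.

Call:
jog_arm:
  commands:
    - {"translation": [0,0,0.3],"twist": 0}
    - {"translation": [0,0,0],"twist": 0}

```text
time: 29.55
ee_pos: [0.6171, 0.1604, 0.0219]
eef_rot: [0.573, -0.414, 0.414, -0.573]
ft_force: [-2.8, -1.9, 5.1]
width: 0.0665
```

Call:
jog_arm:
  commands:
    - {"translation": [0,0,0],"twist": 0}
    - {"translation": [0,0,0],"twist": 0}
    - {"translation": [0,0,0],"twist": 0}
    - {"translation": [0,0,0],"twist": 0}
    - {"translation": [0,0,0],"twist": 0}
    - {"translation": [0,0,0],"twist": 0}
    - {"translation": [0,0,10],"twist": 0}
    - {"translation": [0,0,25],"twist": 0}
    - {"translation": [0,0,45],"twist": 0}
    - {"translation": [0,0,45],"twist": 0}
    - {"translation": [0,0,45],"twist": 0}
    - {"translation": [0,0,45],"twist": 0}
    - {"translation": [0,0,0],"twist": 0}
    - {"translation": [0,0,0],"twist": 0}
  grip: 0

```text
time: 30.95
ee_pos: [0.6175, 0.1607, 0.2383]
eef_rot: [-0.573, 0.413, -0.414, 0.574]
ft_force: [-0.0, -0.2, -0.7]
width: 0.0871
```

```bash
python3 wv.py w19 .617 .1605
```

```text
30.95 [0.6175 0.1607 0.2383] 0.08709356476597677 [-0.  -0.2 -0.7] [ 0.19  0.44 -0.71  1.37  0.29  1.43 -1.76]
pred 0.046 [316. 175.]
pred 0.003 [316. 168.]
pred 0 [316. 167.]
```

View pics/w19.png

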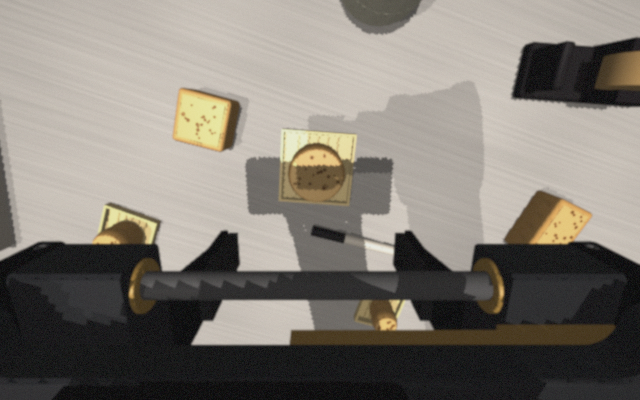

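```bash
python3 - <<'E'
from meas import *
for n,(x0,y0,x1,y1) in dict(scene=(140,110,480,365),side=(200,110,440,360)).items():
    c=camera(n);cr=c["img"][y0:y1,x0:x1,::-1];s=min(800/cr.shape[1],600/cr.shape[0])
    cv2.imwrite(f"pics/{n}_f.png",cv2.resize(cr,None,fx=s,fy=s,interpolation=cv2.INTER_CUBIC))
E
```

```text
(no output)
```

View pics/scene_f.png

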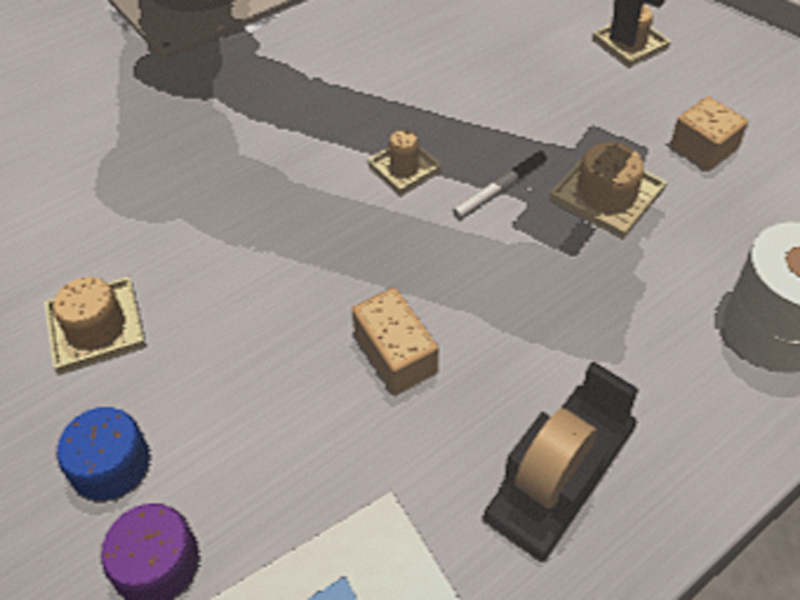

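View pics/side_f.png

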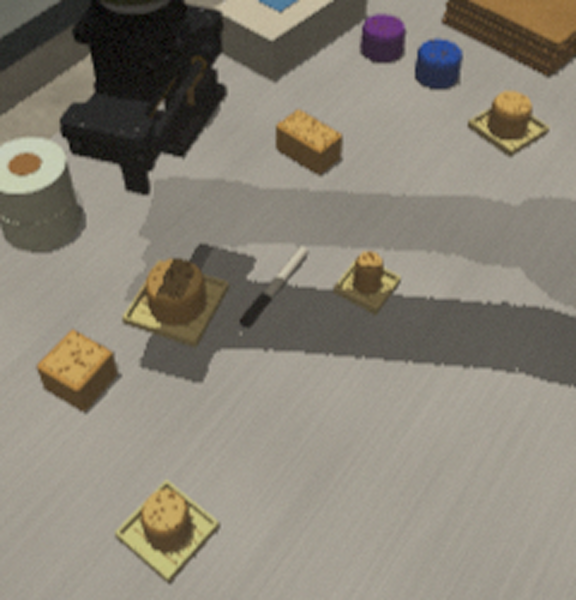

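All four wheels stand upright inside their own trays. In the side crop they are at (368,270), (165,518), (510,115) and (176,290). The square and oblong cheeses haven't moved and the gripper is clear, so I hand the job in.

```bash
python3 -c "
from bench import *
print(close_job())"
```

```text
the job is handed in; nothing more can be done
None
```

I put all four round cheeses, smallest to largest, upright in the trays of their sizes and handed the job in at about 31 s, well inside the 112 s limit. I lowered each one until a light contact force showed (about 6–12 N), backed off slightly, then released it and lifted clear.

- **Cheeses:** in the last wrist, scene and side pictures each wheel stood upright inside its tray's walls. The exception is the medium wheel in the scene view, which the gripper partly hid; the side view shows it plainly.
- **Grips:** the measured grip openings of 33, 45, 56 and 66 mm match the four listed diameters.
- **Left alone:** the square and oblong cheeses, and the blue and purple wheels, looked unmoved by eye; I did not re-measure them. The gripper was open and about 0.2 m above the trays at hand-in.
- **Disagreement:** the wrist view put the large tray about 5 mm from the two-camera estimate. I shifted 4 mm before lowering, and the wheel stands clear of the tray walls.

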